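# Draw up the loose corner of the flat-pack shoe rack

### The arm

A 6-joint arm with a two-finger parallel gripper is mounted at the origin on the work surface. World frame = base frame: x ahead of the robot, y to its left, z up, the work surface at z = 0. Lengths are in m, angles in rad, forces in N, time in s.
With the tool pointing down it reaches from about 0.35 to 0.775 m from the base axis. Payload 5.5 kg.
Tool frame: the origin (TCP) lies at the very end of the fingers, on their centre line; the grasp point (between the pads) lies hold_point_z behind it (hold_point_z is the distance from the TCP to the grasp point, in m); x points along the fingers, y is the direction in which the jaws open and shut, and the axes are right-handed (so a half turn about x gives the same grasp; the last joint's range is limited). The gripper opens to 85 mm and grips with 20 to 120 N. Pads are 22 mm wide; open, the fingers measure 114 mm over their backs; the gripper's body (76 mm by 85 mm) begins 54 mm behind the grasp point. The pads swing forward as they close: fully open they stand 13 mm farther back than shut.
Start: joints at [1.124, 0.313, 0.046, 1.304, 0, 1.431], TCP at [0.174, 0.548, 0.231] pointing down, gripper open.
Joint ranges: [-2.76, 2.76], [-0.86, 1.69], [-1.03, 1.26], [-2.2, 2.34], [-1.47, 1.5], [-3.14, 3.14]. Speed limits (rad/s): [2.57, 2.57, 3.14, 3.14, 3.14, 3.14].

### API

Orientations are given as a unit quaternion [w, x, y, z].
In Python, from workcell import * gives the robot as it stands. The module is installed in compiled form; this text tells all that it offers.
- The arm moves only by the tool step_arm, never from a script. Its argument "targets" is a list of rows, each a list of 3 entries, a list of its own where there are three numbers: the turn, a rotation vector about the tool's x, y, z in degrees, then the shift along the tool's x, y, z in cm, then the finger opening in cm, from 0 to 8.54. A call has exactly 10 rows; each row shifts and turns the commanded pose from where the row before left it, along the tool's axes as they then stand; what a row does not reach is not made up. A row lasts 1/10 s, in which the tool goes at most 50 mm and 8.59 degrees, less where a joint would pass 70% of its speed; a pose out of reach is approached as far as the arm can. A call with a gripper value outside its range is refused whole. The fingers move at their own pace and stop on an object; "force" is the grip in N (left out, the last holds). Time passes only in rows, so rows that do not move let the fingers close, or fill a call up. It gives the time, the measured TCP pose, the force and the opening at its end, in the units of the state.
- get_state(): the state, without advancing time (a new reading comes with each control period).
- read_camera(name): name is "scene" or "side" or "wrist"; returns the picture (384x512x3 uint8, red, green, blue); there is no depth.
- camera_model(name): a dict with "fx", "fy", "cx", "cy" (pixels), "xyz" and "rotation" of the camera in the world; the wrist camera has in their place "T_tool_cam" (4x4, takes a point from camera to tool coordinates, whose origin is the TCP and whose axes are the tool frame's). Camera axes: x right, y down, z forward; pixel columns grow to the right and rows downward; lengths in m; the calibration is good to about 2 mm. A picture is of the moment at which its call begins: read the wrist's pose just before it. camera_model takes no time and is no camera call.
- hand_in(): hands the job in, once; it reports no verdict.
Trained networks look in the newest picture that a camera, given by its name, has taken for a name from the list of things; names that differ only in an ending like _2 or _b are one class to them, and where a whole thing is asked for, a point or a joint stands for the part that bears it (a point fixed in the world has none). Each returns a list of dicts, best first, with "p" (0 to 1); they miss things now and then, are a little off and sometimes report something else, mostly with a low value. They report only what shows in the picture. A call takes as long as a camera call. They do not tell look-alikes from the thing itself.
- find_in(camera, label): "extent" ([left, top, width, height] in pixels, round what is visible of it).
- silhouettes(camera, label): "mask" (384x512 bool, what is visible of it) and "extent" ([left, top, width, height] in pixels, round what is visible of it).
The state is a dict: "clock": time; "joint_pos": joint angles; "qvel": joint speeds; "tau": joint torques, N m; "tcp_pos": TCP position; "orientation": TCP orientation; "wrist_force": force on the tool from outside, world axes, zero at the start; "ft_torque": the same for the moment, N m; "finger_gap": finger opening in m.
Only numpy, scipy, OpenCV 4.12 (cv2) and the standard library are available. Lean on these libraries where they do the work, as an engineer would, in place of code of your own. Each camera call takes 0.05 s, during which the arm holds its last target.

### The job

Two corner joints of a flat-pack shoe rack lie on the bench: one is already drawn up tight, the other still has a gap between its rail and its panel. Take the screwdriver from its wooden block, put its blade in the slot of the gaping joint's steel cam disc and turn it clockwise as far as it goes, so that the bolt and rail are drawn fully home. Then stand the screwdriver back in its block, and do not turn back the cam of the tight joint.

Things in the scene. Friction and masses are not known exactly. Their poses are not given: they have to be found in the camera images.
- screwdriver: Stubby screwdriver, 132 mm, 140 g, standing blade-down in its block. Origin: middle of the blade's tip; z up the shaft, x along the blade's width. From the tip up: blade 16 mm wide (x), 4 thick (y), 16 long; shaft 10 mm diameter to 58; round guard 38 mm diameter from 58 to 64; square wooden handle 28 x 28 mm, flats along x and y, from 64 to 130. Centre of mass about 85 mm up.
- block: Wooden tool block, a 66 mm cube fixed to the bench; origin at the centre of its underside, z up. A round hole 22 mm in diameter, its mouth widened to 26 mm, runs down its middle. The screwdriver's guard rests on its top, so the blade's tip hangs 8 mm above the bench, at any turn about its own axis.
- open_slot (a point): Middle of the slot's floor in the gaping joint's steel cam disc, on the disc's axis, 21 mm above the bench; turns with the disc; x along the slot, z up. Disc 44 mm in diameter, flat in the top of a fixed plywood panel 120 x 100 x 30 mm, its top 31.5 mm above the bench. Slot 22 mm long, 8 wide, 10.5 deep, mouth widened 3 mm all round. The tight joint looks alike but has no gap.
- open_cam (a joint): Turn of the gaping joint's cam disc, rad: starts at 0 to 0.2, grows clockwise seen from above, stops hard at 1.1 with the rail home (drawn in evenly, 12 mm in all). Takes about 0.1 N m and stays where left. The blade has about 0.25 rad of play in the slot either way, so the screwdriver turns that much farther than the disc.
- tight_cam (a joint): The same for the tight joint's cam disc: starts at 1.1 (drawn home) and must stay there.
There are look-alikes about, which are no part of the job. Leave any yellow look-alike of the part that bears open_slot alone. Leave any black look-alike of the part that bears tight_cam alone.

How it is judged:
By the outcome, as a careful person would: the job done as asked, in the order asked, and still so for the second after the job is handed in, with the robot touching nothing.
It also fails if it takes over 54 s, if anything falls off the work surface, if the arm or the gripper's body presses on something with over 40 N, if the wrist force passes 120 N, or if a joint passes its speed limit or range.

## Working session

There is one attempt and no reset: what is moved stays moved. The work goes in short steps, Python scripts to look and compute and a tool call to move; the robot and the scene stay as the last step left them, time stands still between calls to the robot, and variables do not carry over. Pictures are saved under pics/ and viewed, and the job is handed in when it is done.

Besides the shell and the picture viewer there is one more tool, called after ">>>" in YAML: its name, and indented under it one key for each argument. step_arm: Moves the arm, as the interface text tells. Its arguments: {"type":"object","properties":{"targets":{"type":"array","items":{"type":"array"}},"force":{"type":"number"}},"required":["targets"]}

```bash
mkdir -p pics
python3 - <<'E'
from workcell import *
import cv2,numpy as np
s=get_state(); print(s)
for n in ["scene","side","wrist"]:
    im=read_camera(n); cv2.imwrite(f"pics/{n}0.png",im[:,:,::-1]); print(n,camera_model(n))
    for l in ["screwdriver","block","open_slot","tight_cam"]:
        print(n,l,[(round(d["p"],2),[round(float(v)) for v in d["extent"]]) for d in find_in(n,l)])
print(get_state()["clock"])
E
```

```text
{'clock': 0.0, 'joint_pos': array([ 1.12442864e+00,  3.14040091e-01,  4.49201899e-02,  1.30359162e+00,
       -2.44841198e-05,  1.43122796e+00]), 'qvel': array([ 0.00098039, -0.0013233 ,  0.00128233, -0.00061041, -0.00128028,
       -0.00014949]), 'tau': array([ 4.59131406e-04, -4.80625963e+01,  2.98535210e+01,  1.95680419e-02,
        4.24603968e-05,  1.10958155e-05]), 'tcp_pos': array([0.17341981, 0.54766129, 0.23036226]), 'orientation': array([ 0.69861588,  0.1073942 ,  0.6989904 , -0.10869574]), 'wrist_force': array([-0.37977088, -0.98295411, -0.88662467]), 'ft_torque': array([ 0.01607738,  0.01990141, -0.04340593]), 'finger_gap': 0.0856008533513586}
scene {'fx': 362.84483805811, 'fy': 362.84483805811, 'cx': 247.6038331455588, 'cy': 190.7930231950351, 'xyz': array([1.0567734 , 0.08514887, 0.85338973]), 'rotation': array([-0.20237222,  0.6256527 ,  0.71823061, -0.22748402])}
scene screwdriver [(0.64, [224, 169, 16, 24]), (0.28, [150, 187, 20, 12])]
scene block [(0.69, [224, 180, 21, 32])]
scene open_slot [(0.77, [118, 258, 16, 19]), (0.48, [153, 185, 15, 15])]
scene tight_cam [(0.
[... 307 characters left out ...]
[(0.79, [252, 160, 13, 34])]
side block [(0.86, [241, 183, 38, 36])]
side open_slot [(0.59, [381, 210, 20, 13])]
side tight_cam []
wrist {'fx': 315.05579534861045, 'fy': 315.05579534861045, 'cx': 253.03495933596776, 'cy': 191.6907734485118, 'T_tool_cam': array([[ 4.81264860e-04, -2.80378596e-01,  9.59889374e-01,
        -1.40707235e-01],
       [ 9.99999665e-01,  7.71099449e-04, -2.76141110e-04,
        -6.02810062e-04],
       [-6.62746111e-04,  9.59889185e-01,  2.80378873e-01,
        -6.92130081e-02],
       [ 0.00000000e+00,  0.00000000e+00,  0.00000000e+00,
         1.00000000e+00]])}
wrist screwdriver []
wrist block []
wrist open_slot []
wrist tight_cam [(0.72, [35, 277, 36, 30])]
0.75
```

View images.

View pics/scene0.png

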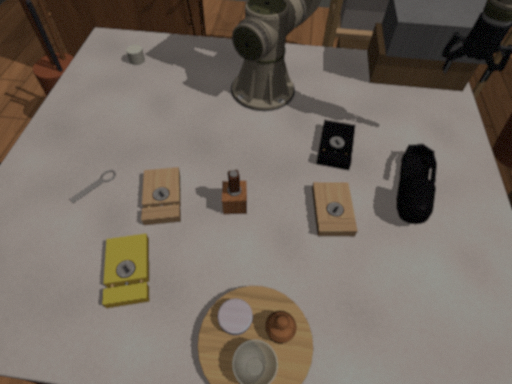

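View pics/side0.png

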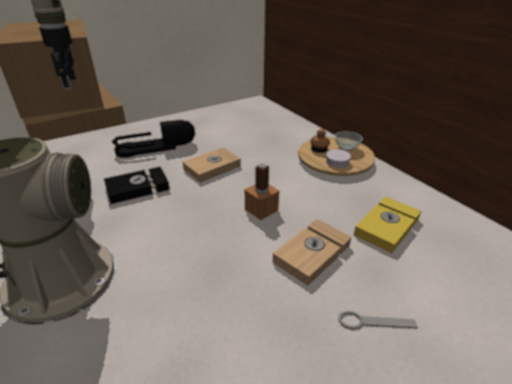

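View pics/wrist0.png

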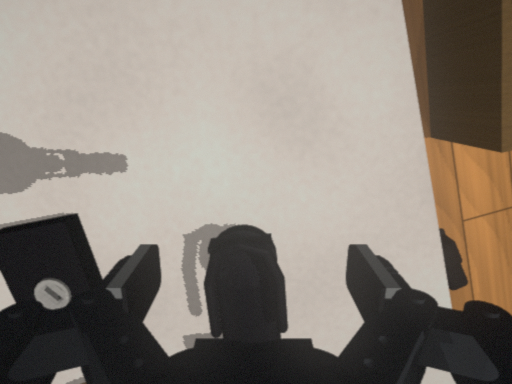

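```bash
python3 -c "
import workcell;print([n for n in dir(workcell) if n[0]!='_'], getattr(workcell,'hold_point_z',None))"
```

```text
['MotionError', 'camera_model', 'find_in', 'get_state', 'hand_in', 'hold_point_z', 'read_camera', 'silhouettes'] 0.0187
```

```bash
cat > h.py <<'E'
from workcell import *
import cv2,numpy as np
from scipy.spatial.transform import Rotation as R
def q(w): return R.from_quat([w[1],w[2],w[3],w[0]])
def pose(s=None):
    s=s or get_state(); return s["tcp_pos"],q(s["orientation"]).as_matrix()
def cam(n,s=None):
    m=camera_model(n)
    if n=="wrist":
        p,M=pose(s); T=m["T_tool_cam"]; return m,p+M@T[:3,3],M@T[:3,:3]
    return m,m["xyz"],q(m["rotation"]).as_matrix()
def ray(n,uv,z,s=None):
    m,o,M=cam(n,s); d=M@np.array([(uv[0]-m["cx"])/m["fx"],(uv[1]-m["cy"])/m["fy"],1]); return o+d*(z-o[2])/d[2]
def proj(n,P,s=None):
    m,o,M=cam(n,s); c=(np.asarray(P)-o)@M; return np.array([m["cx"]+m["fx"]*c[0]/c[2],m["cy"]+m["fy"]*c[1]/c[2]])
def snap(n,name,crop=None,k=1):
    s=get_state(); im=read_camera(n)[:,:,::-1].copy()
    cv2.imwrite(f"pics/{name}_raw.png",im)
    if crop: a,b,c,d=crop; im=im[b:d,a:c]
    im=cv2.resize(im,None,fx=k,fy=k,interpolation=cv2.INTER_CUBIC); cv2.imwrite(f"pics/{name}.png",im); return s
np.set_printoptions(precision=4,suppress=True)
E
python3 - <<'E'
from h import *
p,M=pose(); print(p,M)
print("disc open scene",ray("scene",(160.8,193),.0315),"side",ray("side",(315,244),.0315))
print("tight",ray("scene",(335,209),.0315),ray("side",(215,160),.0315))
print("handle top",ray("scene",(234,172),.138),ray("side",(262,166),.138))
print("block top",ray("scene",(234,187),.066))
print("yellow",ray("scene",(125,269),.0315),"black",ray("scene",(337,143),.0315))
for n,c in (("scene",(120,150,260,230)),("side",(230,140,380,290))):
    im=cv2.imread(f"pics/{n}0.png"); a,b,e,d=c
    cv2.imwrite(f"pics/{n}0c.png",cv2.resize(im[b:d,a:e],None,fx=4 if n=="side" else 5,fy=4 if n=="side" else 5,interpolation=cv2.INTER_CUBIC))
E
```

```text
[0.1737 0.5482 0.2314] [[ 0.0001  0.3021  0.9533]
 [ 0.0002  0.9533 -0.3021]
 [-1.      0.0002  0.    ]]
disc open scene [ 0.5171 -0.2256  0.0315] side [ 0.5172 -0.2295  0.0315]
tight [0.503  0.2518 0.0315] [0.4993 0.2416 0.0315]
handle top [ 0.4988 -0.0211  0.138 ] [ 0.5053 -0.0211  0.138 ]
block top [ 0.4933 -0.0238  0.066 ]
yellow [ 0.7462 -0.2499  0.0315] black [0.2592 0.2587 0.0315]
```

View pics/scene0c.png

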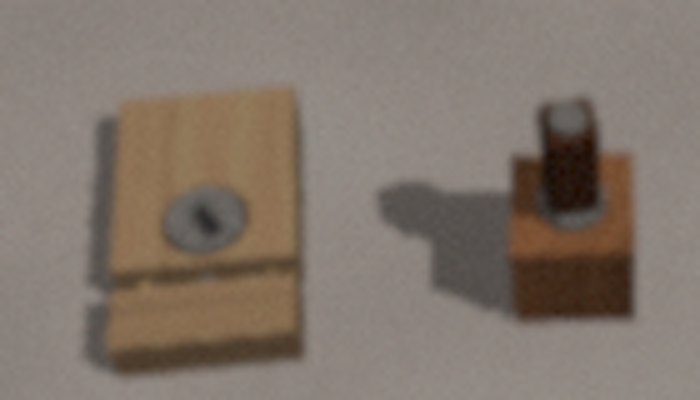

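View pics/side0c.png

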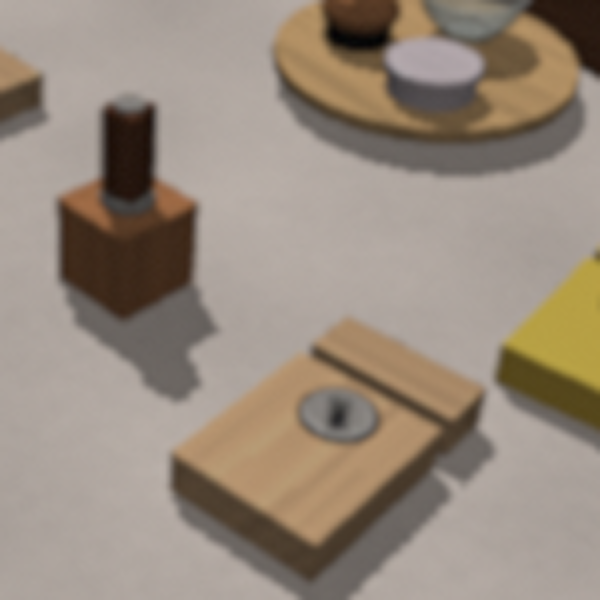

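>>> step_arm:
  targets:
    - [[-5.9, 0, 0], [-1.5, 0, 0], 8.5]
    - [[-5.9, 0, 0], [-1.5, 0, 0], 8.5]
    - [[-5.8, 0, 0], [-1.5, 0, 0], 8.5]
    - [[0, 0, 0], [0, -4.1, 2.7], 8.5]
    - [[0, 0, 0], [0, -4.1, 2.7], 8.5]
    - [[0, 0, 0], [0, -4.1, 2.7], 8.5]
    - [[0, 0, 0], [0, -4.1, 2.7], 8.5]
    - [[0, 0, 0], [0, -4.1, 2.7], 8.5]
    - [[0, 0, 0], [0, -4.1, 2.7], 8.5]
    - [[0, 0, 0], [0, -4.1, 2.7], 8.5]

```text
clock: 1.75
tcp_pos: [0.3635, 0.2596, 0.2766]
orientation: [0.707, -0.0, 0.707, 0.0]
wrist_force: [0.9, 0.4, -0.8]
finger_gap: 0.0853
```

>>> step_arm:
  targets:
    - [[0, 0, 0], [0, -4.0, 2.6], 8.5]
    - [[0, 0, 0], [0, -4.0, 2.6], 8.5]
    - [[0, 0, 0], [0, -4.0, 2.6], 8.5]
    - [[0, 0, 0], [0, -4.0, 2.6], 8.5]
    - [[0, 0, 0], [0, -4.0, 2.6], 8.5]
    - [[0, 0, 0], [0, -4.0, 2.6], 8.5]
    - [[0, 0, 0], [0, -4.0, 2.6], 8.5]
    - [[0, 0, 0], [0, -4.0, 2.6], 8.5]
    - [[0, 0, 0], [0, -4.0, 2.6], 8.5]
    - [[0, 0, 0], [0, 0, 0], 8.5]

```text
clock: 2.75
tcp_pos: [0.5993, -0.1039, 0.2742]
orientation: [0.707, 0.001, 0.707, -0.002]
wrist_force: [-0.1, -0.2, 0.3]
finger_gap: 0.0849
```

Run:
```python
from h import *
s=snap("wrist","w1"); print(s["clock"],s["joint_pos"],*pose(s))
```

```text
2.75 [-0.3029  0.3747  0.2378  1.4339 -0.0011 -0.2977] [ 0.5993 -0.1039  0.2742] [[-0.0003  0.0052  1.    ]
 [-0.0011  1.     -0.0052]
 [-1.     -0.0011 -0.0003]]
```

View pics/w1.png

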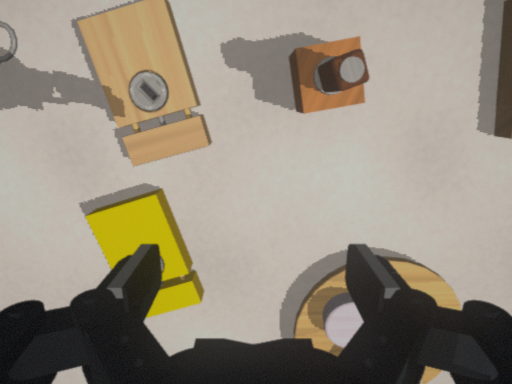

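Run:
```python
from h import *
im=cv2.imread("pics/w1_raw.png")
cv2.imwrite("pics/w1a.png",cv2.resize(im[60:120,115:185],None,fx=8,fy=8,interpolation=cv2.INTER_CUBIC))
cv2.imwrite("pics/w1b.png",cv2.resize(im[25:125,280:385],None,fx=6,fy=6,interpolation=cv2.INTER_CUBIC))
print(ray("wrist",(149,90),.0315),ray("wrist",(351,69),.138))
```

```text
[ 0.5168 -0.2231  0.0315] [ 0.5041 -0.0216  0.138 ]
```

View pics/w1a.png

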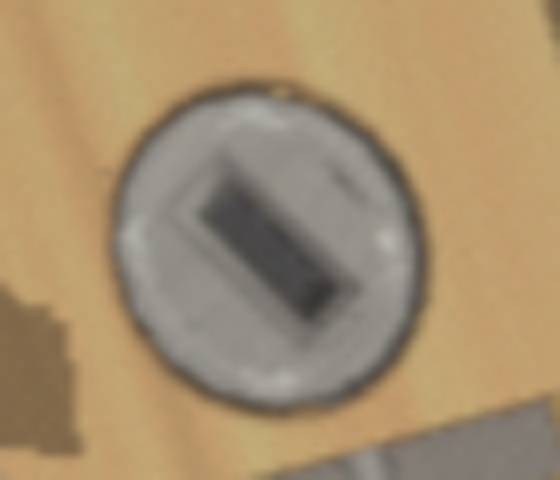

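View pics/w1b.png

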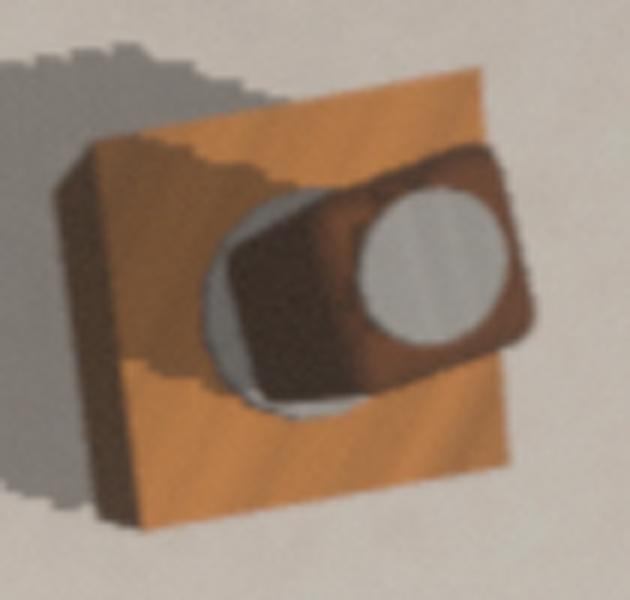

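Run:
```python
from h import *
def a(p,q,z,off,k):
    P=ray("wrist",(p[0]/k+off[0],p[1]/k+off[1]),z);Q=ray("wrist",(q[0]/k+off[0],q[1]/k+off[1]),z); d=Q-P; return np.degrees(np.arctan2(d[1],d[0])),np.linalg.norm(d),(P+Q)/2
off=(280,25)
print("handle right",a((497,165),(535,310),.138,off,6))
print("top",a((340,188),(470,145),.138,off,6))
print("bot",a((390,388),(520,340),.138,off,6))
print("block right",a((481,68),(509,463),.066,off,6))
print("block top",a((100,143),(481,68),.066,off,6))
off=(115,60)
print("slot",a((222,195),(318,305),.021,off,8))
print("slotedge",a((240,180),(335,282),.021,off,8),a((202,212),(298,320),.021,off,8))
# hsv slot mask
im=cv2.imread("pics/w1_raw.png"); g=cv2.resize(cv2.cvtColor(im,6)[60:120,115:185],None,fx=8,fy=8,interpolation=cv2.INTER_CUBIC)
m=(g<95).astype(np.uint8); n,l,st,c=cv2.connectedComponentsWithStats(m)
i=l[250,270]; print(st[i]); r=cv2.minAreaRect(np.argwhere(l==i)[:,::-1].astype(np.float32)); b=cv2.boxPoints(r); print(r,b)
e=sorted([(np.linalg.norm(b[j]-b[(j+1)%4]),j) for j in range(4)])[-2:]
for _,j in e: print(a(b[j],b[(j+1)%4],.021,off,8))
```

```text
handle right (np.float64(20.693515135516567), np.float64(0.019793874214507682), array([ 0.5008, -0.0095,  0.138 ]))
top (np.float64(107.22678492019135), np.float64(0.017990062555131952), array([ 0.4917, -0.0255,  0.138 ]))
bot (np.float64(109.71869309297362), np.float64(0.01863860225624052), array([ 0.5172, -0.0165,  0.138 ]))
block right (np.float64(9.624711618178807), np.float64(0.06493767176064155), array([0.4989, 0.0115, 0.066 ]))
block top (np.float64(100.16701149914981), np.float64(0.06476799327332237), array([ 0.4726, -0.0258,  0.066 ]))
slot (np.float64(39.296943707318746), np.float64(0.020259408693835704), array([ 0.518 , -0.2268,  0.021 ]))
slotedge (np.float64(41.460475546079536), np.float64(0.01932534759894129), array([ 0.5153, -0.2239,  0.021 ])) (np.float64(39.74377577726622), np.float64(0.020087923221872393), array([ 0.5202, -0.23  ,  0.021 ]))
[ 204  181  139  143 8299]
((272.5, 252.5), (161.2203369140625, 55.154327392578125), 45.0) [[196. 215.]
 [235. 176.]
 [349. 290.]
 [310. 329.]]
(np.float64(43.69717044443052), np.float64(0.022402340545572816), array([ 0.5156, -0.2233,  0.021 ]))
(np.float64(-136.56094746766465), np.float64(0.02249025085341149), array([ 0.5211, -0.2296,  0.021 ]))
```

>>> step_arm:
  targets:
    - [[0, 0, 0], [0, 2.74, -3.17], 8.5]
    - [[0, 0, 0], [0, 2.74, -3.17], 8.5]
    - [[0, 0, 0], [0, 2.74, -3.17], 8.5]
    - [[-6.4, 0, 0], [0, 0, 0], 8.5]
    - [[-6.4, 0, 0], [0, 0, 0], 8.5]
    - [[-6.4, 0, 0], [0, 0, 0], 8.5]
    - [[0, 0, 0], [3, 0, 0], 8.5]
    - [[0, 0, 0], [3, 0, 0], 8.5]
    - [[0, 0, 0], [0, 0, 0], 8.5]
    - [[0, 0, 0], [0, 0, 0], 8.5]

```text
clock: 3.8
tcp_pos: [0.5009, -0.0157, 0.2168]
orientation: [0.697, -0.118, 0.697, 0.119]
wrist_force: [-0.2, -0.1, -0.1]
finger_gap: 0.0853
```

Run:
```python
from h import *
s=snap("wrist","w2"); p,M=pose(s);print(s["clock"],s["joint_pos"],p,M, np.degrees(np.arctan2(M[1,2],M[0,2])))
d=np.array([.5045,-.0213,.087])-p; print("tool shift cm",M.T@d*100)
```

```text
3.8 [-0.1917  0.1763 -0.1686  1.2267  0.0002 -0.5282] [ 0.5009 -0.0157  0.2168] [[-0.0008 -0.3301  0.9439]
 [ 0.0004  0.9439  0.3301]
 [-1.      0.0006 -0.0007]] 19.27667647329745
tool shift cm [12.981  -0.6572  0.1595]
```

View pics/w2.png

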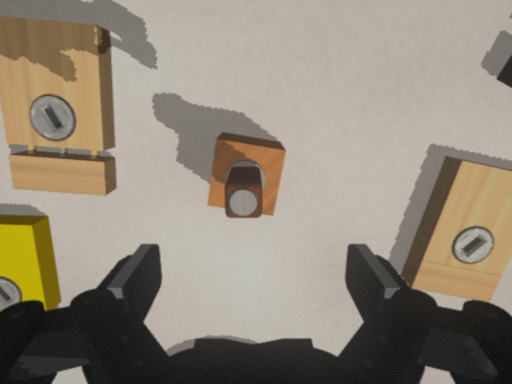

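Run:
```python
from h import *
s=get_state(); p,M=pose(s);print(s["clock"],p)
print(ray("wrist",(243.5,203),.138,s),ray("wrist",(52,118),.0315,s), ray("wrist",(474,244),.0315,s))
im=cv2.imread("pics/w2_raw.png")
cv2.imwrite("pics/w2b.png",cv2.resize(im[125:225,195:300],None,fx=6,fy=6,interpolation=cv2.INTER_CUBIC))
```

```text
3.85 [ 0.5019 -0.016   0.2177]
[ 0.5077 -0.0233  0.138 ] [ 0.5207 -0.227   0.0315] [0.5021 0.248  0.0315]
```

View pics/w2b.png

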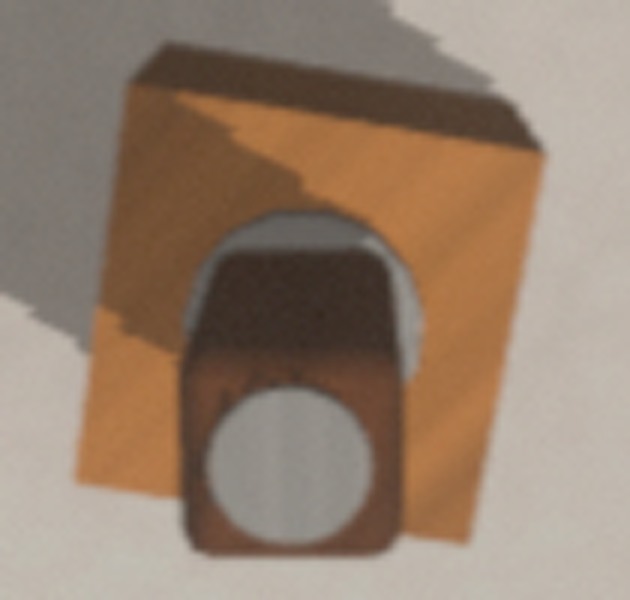

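>>> step_arm:
  targets:
    - [[0, 0, 0], [0, -0.72, 0.22], 8.5]
    - [[0, 0, 0], [2.5, 0, 0], 8.5]
    - [[0, 0, 0], [2.5, 0, 0], 8.5]
    - [[0, 0, 0], [2.5, 0, 0], 8.5]
    - [[0, 0, 0], [2.5, 0, 0], 8.5]
    - [[0, 0, 0], [2.0, 0, 0], 8.5]
    - [[0, 0, 0], [1.0, 0, 0], 8.5]
    - [[0, 0, 0], [0, 0, 0], 8.5]
    - [[0, 0, 0], [0, 0, 0], 4.5]
    - [[0, 0, 0], [0, 0, 0], 4.5]
  force: 60

```text
clock: 4.85
tcp_pos: [0.5075, -0.0229, 0.0877]
orientation: [0.698, -0.118, 0.696, 0.118]
wrist_force: [0.6, -0.2, -0.5]
finger_gap: 0.0586
```

Run:
```python
from h import *
s=snap("wrist","w3"); p,M=pose(s);print(s["clock"],p,s["wrist_force"],s["finger_gap"])
d=np.array([.506,-.022,.087])-p; print("tool shift cm",M.T@d*100)
```

```text
4.85 [ 0.5075 -0.0229  0.0877] [ 0.5736 -0.2279 -0.4807] 0.058605102893232966
tool shift cm [ 0.0692  0.1312 -0.114 ]
```

View pics/w3.png

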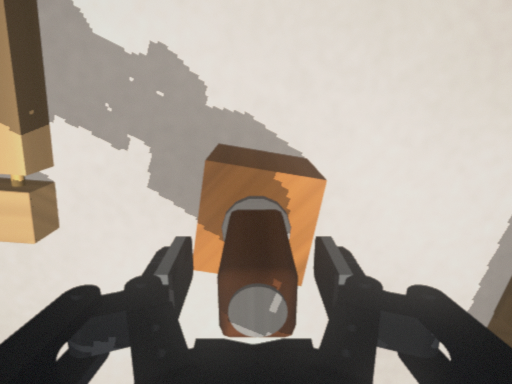

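>>> step_arm:
  targets:
    - [[0, 0, 0], [0, 0, 0], 2.0]
    - [[0, 0, 0], [0, 0, 0], 2.0]
    - [[0, 0, 0], [0, 0, 0], 2.0]
    - [[0, 0, 0], [0, 0, 0], 2.0]
    - [[0, 0, 0], [0, 0, 0], 2.0]
    - [[0, 0, 0], [0, 0, 0], 2.0]
    - [[0, 0, 0], [0, 0, 0], 2.0]
    - [[0, 0, 0], [-1.0, 0, 0], 2.0]
    - [[0, 0, 0], [-1.0, 0, 0], 2.0]
    - [[0, 0, 0], [0, 0, 0], 2.0]
  force: 60

```text
clock: 5.9
tcp_pos: [0.5072, -0.0227, 0.1079]
orientation: [0.698, -0.118, 0.696, 0.118]
wrist_force: [0.5, -0.0, -0.4]
finger_gap: 0.0275
```

>>> step_arm:
  targets:
    - [[0, 0, 0], [-2.0, 0, 0], 2.0]
    - [[0, 0, 0], [-2.0, 0, 0], 2.0]
    - [[0, 0, 0], [-2.0, 0, 0], 2.0]
    - [[0, 0, 0], [-2.0, 0, 0], 2.0]
    - [[0, 0, 0], [-1.0, 0, 0], 2.0]
    - [[0, 0, 0], [-1.0, 0, 0], 2.0]
    - [[0, 0, 0], [0, 0, 0], 2.0]
    - [[0, 0, 0], [0, 0, 0], 2.0]
    - [[0, 0, 0], [0, 0, 0], 2.0]
    - [[0, 0, 0], [0, 0, 0], 2.0]

```text
clock: 6.9
tcp_pos: [0.5057, -0.0225, 0.2054]
orientation: [0.697, -0.118, 0.698, 0.118]
wrist_force: [-0.0, -0.3, -1.6]
finger_gap: 0.0278
```

Run:
```python
from h import *
s=snap("side","s4",(200,80,330,230),4); p,M=pose(s);print(s["clock"],p,s["wrist_force"],s["finger_gap"],s["joint_pos"])
s=snap("scene","c4",(190,100,290,220),5); s=snap("wrist","w4"); p,M=pose(s);print(p,M)
```

```text
6.9 [ 0.5057 -0.0225  0.2054] [-0.047  -0.3281 -1.5946] 0.027765036951000903 [-0.2031  0.1915 -0.1783  1.2027  0.0001 -0.5386]
[ 0.5059 -0.0225  0.2057] [[-0.001  -0.3292  0.9443]
 [ 0.0003  0.9443  0.3292]
 [-1.      0.0006 -0.0009]]
```

View pics/s4.png

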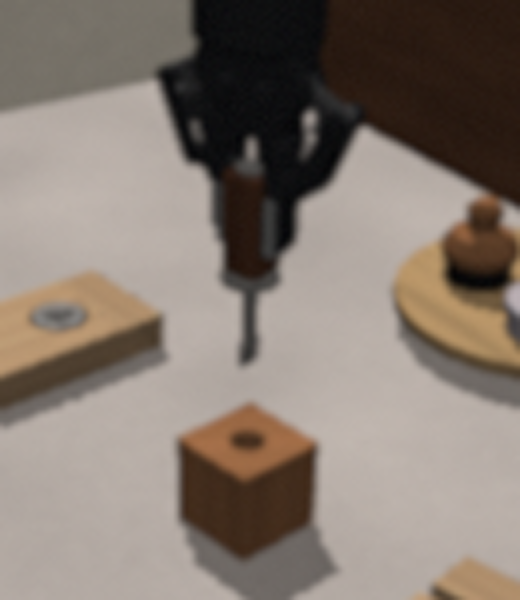

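View pics/c4.png

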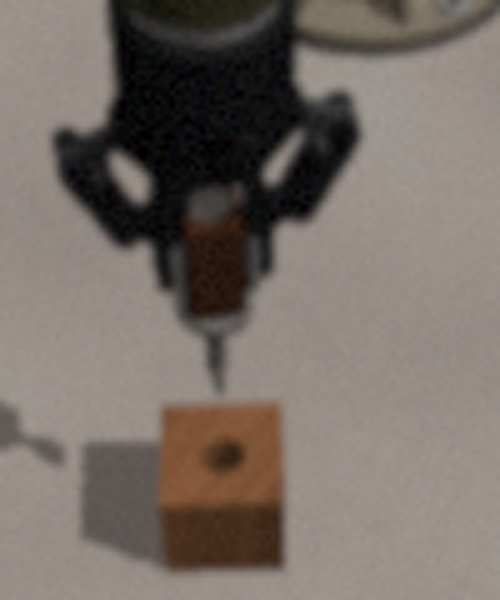

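View pics/w4.png

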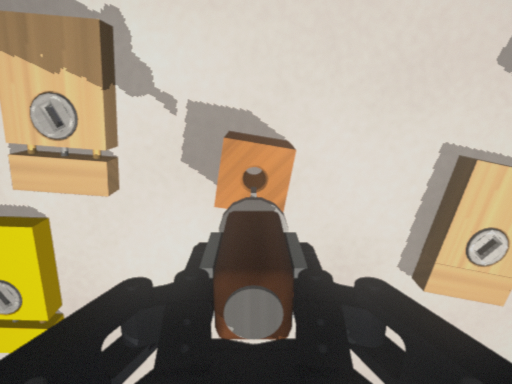

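Run:
```python
from h import *
p,M=pose(); c=np.array([p[0],p[1]]); tipz=p[2]-(.087-.008)
out=[]
for n,f,crop in (("scene","c4_raw",(205,145,255,190)),("side","s4_raw",(240,130,290,180))):
  im=cv2.imread(f"pics/{f}.png"); a,b,e,d=crop; k=7
  base=cv2.resize(im[b:d,a:e],None,fx=k,fy=k,interpolation=cv2.INTER_CUBIC); row=[base]
  for yaw in (19.2,109.2):
    r=base.copy(); t=np.radians(yaw); ux=np.array([np.cos(t),np.sin(t),0]);uy=np.array([-ux[1],ux[0],0])
    o=np.array([*c,tipz]); pts=[o+sx*.008*ux+sy*.002*uy+np.array([0,0,h]) for sx in(-1,1) for sy in(-1,1) for h in(0,.016)]
    P=np.array([(proj(n,x)-np.array([a,b])+.5)*k for x in pts]).astype(np.int32)
    cv2.polylines(r,[cv2.convexHull(P)],True,(0,0,255),1); row.append(r)
  out.append(np.hstack(row))
w=min(o.shape[1] for o in out); o=np.vstack([x[:,:w] for x in out]); o=cv2.resize(o,None,fx=.75,fy=.75); print(o.shape); cv2.imwrite("pics/ov4.png",o)
```

```text
(499, 788, 3)
```

View pics/ov4.png

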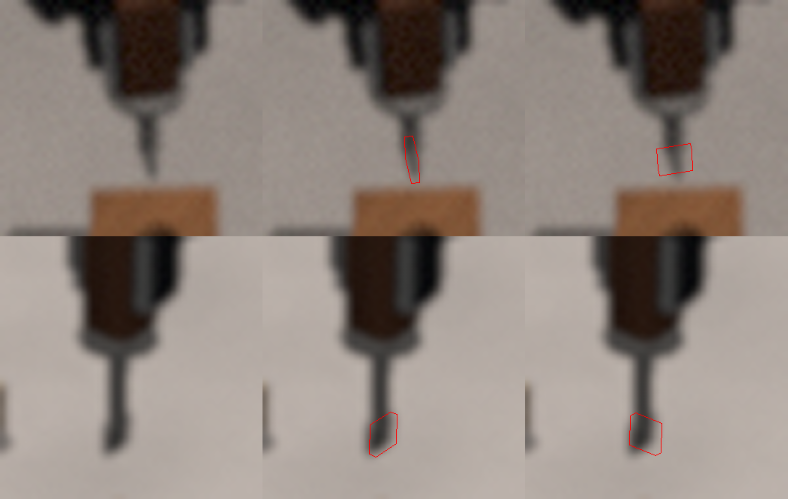

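Run:
```python
from h import *
s=get_state(); p,M=pose(s); print(p)
print("hole",ray("wrist",(255,178),.066),"disc",ray("wrist",(53,115),.0315),"yaw",np.degrees(np.arctan2(M[1,2],M[0,2])))
print("tip proj",proj("wrist",p-np.array([0,0,.079])))
im=cv2.imread("pics/w4_raw.png")
A=cv2.resize(im[85:145,20:90],None,fx=6,fy=6,interpolation=cv2.INTER_CUBIC)
B=cv2.resize(im[150:210,220:290],None,fx=6,fy=6,interpolation=cv2.INTER_CUBIC)
cv2.imwrite("pics/w4ab.png",np.hstack([A,B])[:, :800])
```

```text
[ 0.506  -0.0225  0.2059]
hole [ 0.5048 -0.0228  0.066 ] disc [ 0.518  -0.2262  0.0315] yaw 19.220156116500586
tip proj [255.3633 199.4589]
```

View pics/w4ab.png

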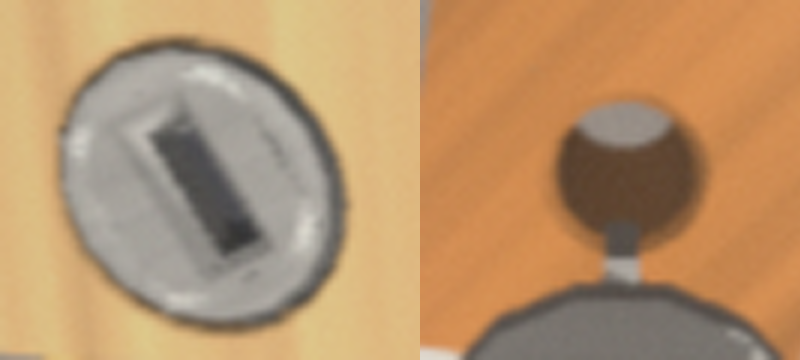

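Run:
```python
from h import *
s=get_state(); p,M=pose(s)
f=lambda a,z=.021: ray("wrist",(a[0]/6+20,a[1]/6+85),z)
for a,b in (((167,127),(238,247)),((150,135),(220,255)),((185,122),(258,238))):
    for z in (.021,.0315):
        d=f(b,z)-f(a,z); print(np.degrees(np.arctan2(d[1],d[0])),np.linalg.norm(d),(f(a,z)+f(b,z))/2)
z=M[:,2]; print("tip back edge",proj("wrist",p-np.array([0,0,.079])-.008*z))
d=np.array([.518,-.226,0])-p; print(M.T@d*100)
```

```text
42.56801285781892 0.021332326530456684 [ 0.5216 -0.2312  0.021 ]
42.568012857819 0.020644404267003882 [ 0.519  -0.2253  0.0315]
41.99355048218746 0.021290619440164534 [ 0.5238 -0.2338  0.021 ]
41.99355048218746 0.020604042141871438 [ 0.5212 -0.2278  0.0315]
44.572073334686756 0.020907497697613433 [ 0.5194 -0.2284  0.021 ]
44.57207333468663 0.020233275262534052 [ 0.5168 -0.2226  0.0315]
tip back edge [255.3935 188.9366]
[ 20.5794 -19.617   -5.5554]
```

>>> step_arm:
  targets:
    - [[0, 0, 0], [0, -3.92, -1.11], 2.0]
    - [[0, 0, 0], [0, -3.92, -1.11], 2.0]
    - [[0, 0, 0], [0, -3.92, -1.11], 2.0]
    - [[0, 0, 0], [0, -3.92, -1.11], 2.0]
    - [[0, 0, 0], [0, -3.93, -1.12], 2.0]
    - [[-7.4, 0, 0], [0, 0, 0], 2.0]
    - [[-7.4, 0, 0], [0, 0, 0], 2.0]
    - [[-7.4, 0, 0], [0, 0, 0], 2.0]
    - [[0, 0, 0], [2.5, 0, 0], 2.0]
    - [[0, 0, 0], [2.5, 0, 0], 2.0]

```text
clock: 8.05
tcp_pos: [0.519, -0.2266, 0.1563]
orientation: [0.662, -0.251, 0.661, 0.249]
wrist_force: [0.2, -0.7, -0.8]
finger_gap: 0.0268
```

>>> step_arm:
  targets:
    - [[0, 0, 0], [0, 0, 0], 2.0]
    - [[0, 0, 0], [0, 0, 0], 2.0]
    - [[0, 0, 0], [0, 0, 0], 2.0]
    - [[0, 0, 0], [0, 0, 0], 2.0]
    - [[0, 0, 0], [0, 0, 0], 2.0]
    - [[0, 0, 0], [0, 0, 0], 2.0]
    - [[0, 0, 0], [0, 0, 0], 2.0]
    - [[0, 0, 0], [0, 0, 0], 2.0]
    - [[0, 0, 0], [0, 0, 0], 2.0]
    - [[0, 0, 0], [0, 0, 0], 2.0]

```text
clock: 9.05
tcp_pos: [0.5183, -0.226, 0.1562]
orientation: [0.661, -0.25, 0.661, 0.25]
wrist_force: [0.1, 0.0, -0.6]
finger_gap: 0.0278
```

Run:
```python
from h import *
s=snap("wrist","w5"); p,M=pose(s);print(s["clock"],p,np.degrees(np.arctan2(M[1,2],M[0,2])),s["joint_pos"],s["wrist_force"])
im=cv2.imread("pics/w5_raw.png")
cv2.imwrite("pics/w5b.png",cv2.resize(im[120:220,190:320],None,fx=6,fy=6,interpolation=cv2.INTER_CUBIC))
snap("side","s5",(250,130,400,290),4)
```

```text
9.05 [ 0.5183 -0.226   0.1562] 41.41999280720525 [-0.5533  0.3271 -0.1209  1.1229  0.0001 -1.2762] [ 0.1445  0.0039 -0.5638]
```

View pics/w5b.png

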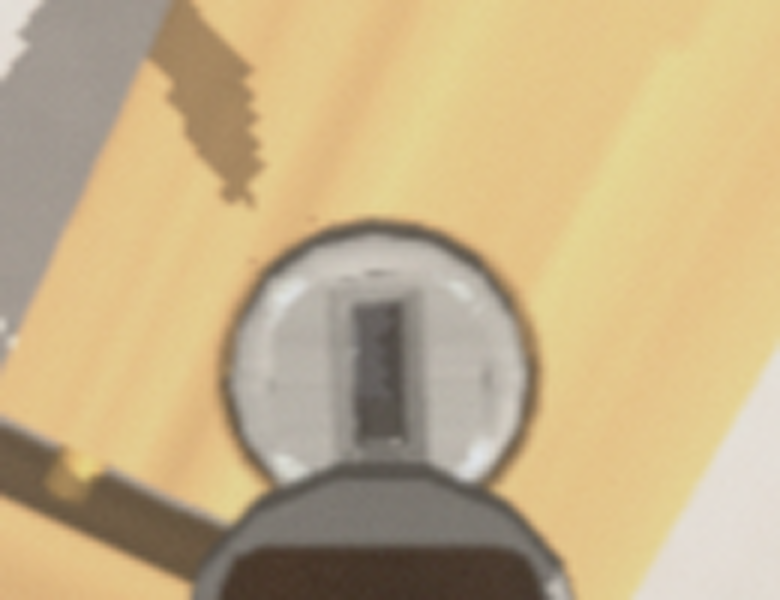

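View pics/s5.png

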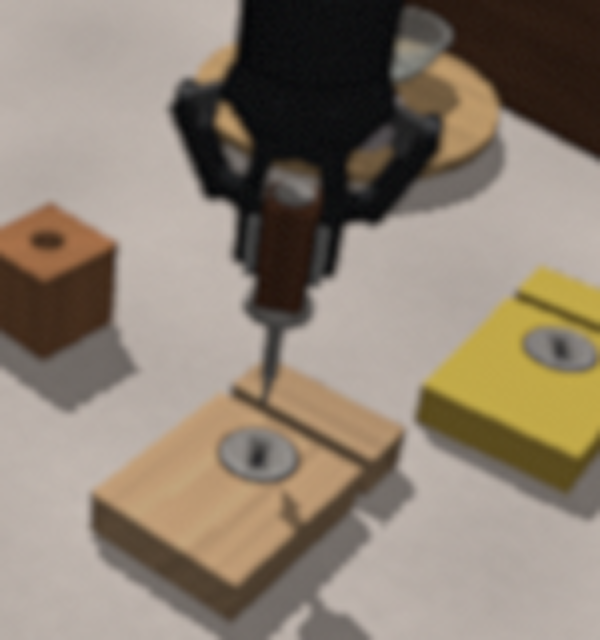

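Run:
```python
from h import *
s=get_state(); p,M=pose(s)
for uv,z in (((190+380/6,120+360/6),.0315),((190+380/6,120+372/6),.021)):
    P=ray("wrist",uv,z); print(P,M.T@(P-p)*100)
```

```text
[ 0.5166 -0.23    0.0315] [12.4745 -0.1812 -0.3868]
[ 0.52  -0.227  0.021] [13.5245 -0.18    0.0641]
```

Run:
```python
from h import *
m=camera_model("wrist"); T=m["T_tool_cam"]
def pt(P): c=T[:3,:3].T@(np.array(P)-T[:3,3]); return c, m["cx"]+m["fx"]*c[0]/c[2], m["cy"]+m["fy"]*c[1]/c[2]
print(T); print(pt([.079,0,-.008]),pt([.079,0,0]))
s=get_state();p,M=pose(s);print(p,get_state()["tcp_pos"],M)
def tr(uv,x):
    d=T[:3,:3]@np.array([(uv[0]-m["cx"])/m["fx"],(uv[1]-m["cy"])/m["fy"],1]); return T[:3,3]+d*(x-T[0,3])/d[0]
print("slot",tr((253.3,182),.1562-.021),tr((253.3,182),.1562-.0315)); print("tipback",tr((253.7,187.5),.079))
```

```text
[[ 0.0001 -0.28    0.96   -0.1407]
 [ 1.      0.0007  0.     -0.0021]
 [-0.0007  0.96    0.28   -0.0707]
 [ 0.      0.      0.      1.    ]]
(array([ 0.0021, -0.0013,  0.2285]), np.float64(255.88565181019172), np.float64(189.88996243239072)) (array([0.0021, 0.0064, 0.2307]), np.float64(255.85073234612236), np.float64(200.39444459777255))
[ 0.5183 -0.2261  0.1562] [ 0.5183 -0.2261  0.1562] [[ 0.     -0.6616  0.7499]
 [ 0.0001  0.7499  0.6616]
 [-1.      0.0001  0.0001]]
slot [ 0.1352 -0.0018  0.0006] [ 0.1247 -0.0018 -0.0021]
tipback [ 0.079  -0.0016 -0.0098]
```

>>> step_arm:
  targets:
    - [[0, 0, 0], [1.5, -0.02, 0], 2.0]
    - [[0, 0, 0], [1.5, 0, 0], 2.0]
    - [[0, 0, 0], [1.0, 0, 0], 2.0]
    - [[0, 0, 0], [0.3, 0, 0], 2.0]
    - [[0, 0, 0], [0.3, 0, 0], 2.0]
    - [[0, 0, 0], [0.2, 0, 0], 2.0]
    - [[0, 0, 0], [0.2, 0, 0], 2.0]
    - [[0, 0, 0], [0.2, 0, 0], 2.0]
    - [[0, 0, 0], [0.2, 0, 0], 2.0]
    - [[0, 0, 0], [0, 0, 0], 2.0]

```text
clock: 10.15
tcp_pos: [0.5183, -0.2261, 0.1021]
orientation: [0.661, -0.25, 0.661, 0.25]
wrist_force: [0.1, -0.8, -1.2]
finger_gap: 0.0278
```

Run:
```python
from h import *
s=snap("wrist","w6"); p,M=pose(s);print(s["clock"],p,np.degrees(np.arctan2(M[1,2],M[0,2])),s["wrist_force"],s["ft_torque"])
im=cv2.imread("pics/w6_raw.png")
cv2.imwrite("pics/w6b.png",cv2.resize(im[120:260,170:330],None,fx=4,fy=4,interpolation=cv2.INTER_CUBIC))
snap("side","s6",(250,130,400,290),4)
```

```text
10.15 [ 0.5183 -0.2261  0.1021] 41.42326364490275 [ 0.0878 -0.7877 -1.1991] [ 0.0124  0.0285 -0.0642]
```

View pics/w6b.png

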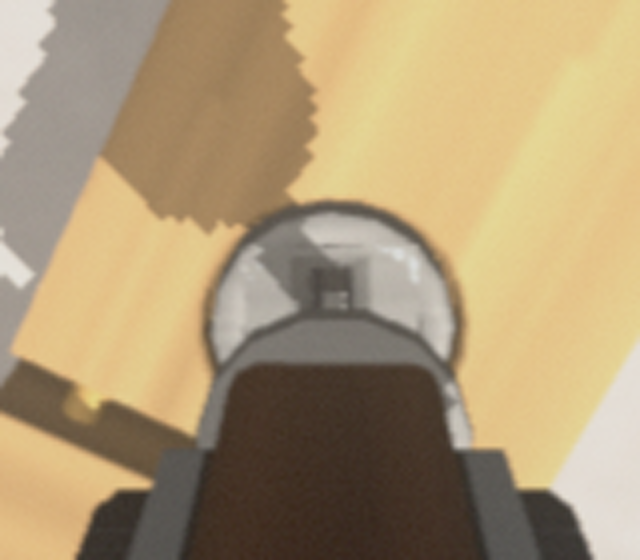

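View pics/s6.png

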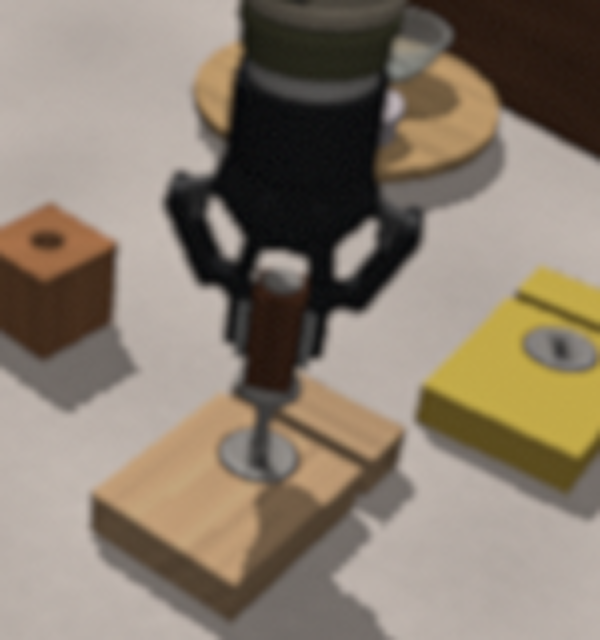

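>>> step_arm:
  targets:
    - [[0, 0, 0], [0.1, 0, 0], 2.0]
    - [[6, 0, 0], [0, 0, 0], 2.0]
    - [[6, 0, 0], [0, 0, 0], 2.0]
    - [[6, 0, 0], [0, 0, 0], 2.0]
    - [[6, 0, 0], [0, 0, 0], 2.0]
    - [[6, 0, 0], [0, 0, 0], 2.0]
    - [[6, 0, 0], [0, 0, 0], 2.0]
    - [[6, 0, 0], [0, 0, 0], 2.0]
    - [[6, 0, 0], [0, 0, 0], 2.0]
    - [[0, 0, 0], [0, 0, 0], 2.0]
  force: 80

```text
clock: 11.25
tcp_pos: [0.5186, -0.2272, 0.1014]
orientation: [0.706, 0.04, 0.706, -0.041]
wrist_force: [-0.9, -3.8, -2.8]
finger_gap: 0.0272
```

Run:
```python
from h import *
s=snap("wrist","w7"); p,M=pose(s);print(s["clock"],p,np.degrees(np.arctan2(M[1,2],M[0,2])),s["wrist_force"],s["ft_torque"],s["joint_pos"])
im=cv2.imread("pics/w7_raw.png")
cv2.imwrite("pics/w7b.png",cv2.resize(im[120:260,170:330],None,fx=4,fy=4,interpolation=cv2.INTER_CUBIC))
snap("side","s7",(250,130,400,290),4)
```

```text
11.25 [ 0.5186 -0.2272  0.1014] -6.613448598099061 [-0.9146 -3.7721 -2.765 ] [-0.9417 -0.0195  0.1016] [-0.5538  0.3664 -0.2063  0.9968 -0.0016 -0.4384]
```

View pics/w7b.png

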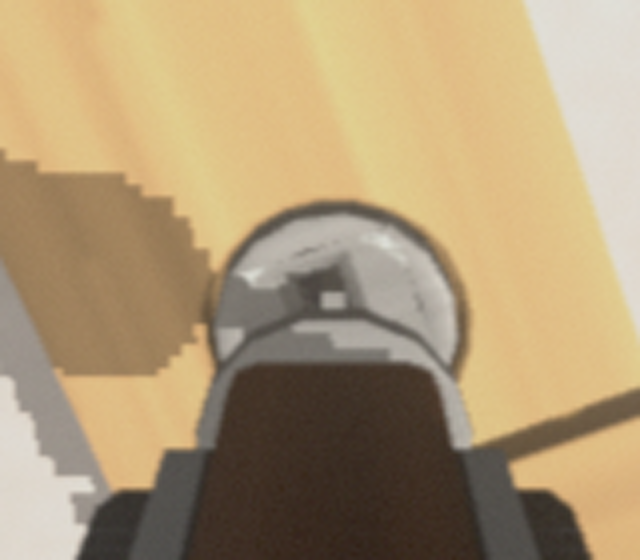

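View pics/s7.png

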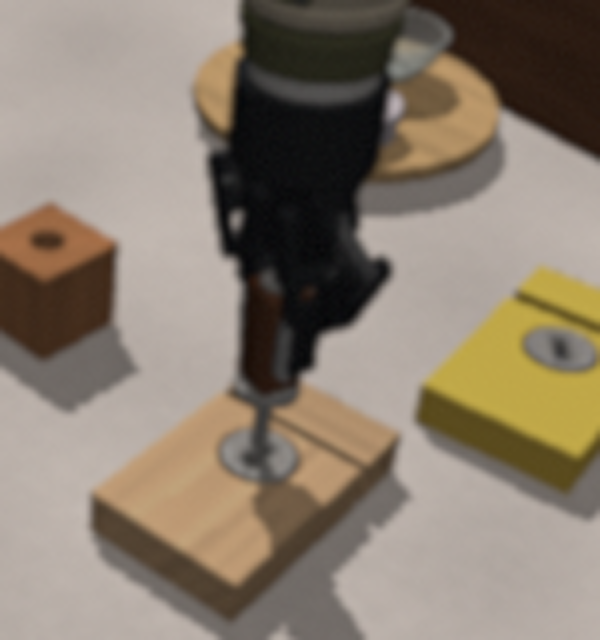

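>>> step_arm:
  targets:
    - [[4, 0, 0], [0, 0, 0], 2.0]
    - [[4, 0, 0], [0, 0, 0], 2.0]
    - [[4, 0, 0], [0, 0, 0], 2.0]
    - [[4, 0, 0], [0, 0, 0], 2.0]
    - [[2, 0, 0], [0, 0, 0], 2.0]
    - [[0, 0, 0], [0, 0, 0], 2.0]
    - [[0, 0, 0], [0, 0, 0], 2.0]
    - [[0, 0, 0], [0, 0, 0], 2.0]
    - [[0, 0, 0], [0, 0, 0], 2.0]
    - [[0, 0, 0], [0, 0, 0], 2.0]

```text
clock: 12.35
tcp_pos: [0.5184, -0.2272, 0.1014]
orientation: [0.691, 0.149, 0.691, -0.151]
wrist_force: [-1.1, -5.7, -2.5]
finger_gap: 0.0272
```

Run:
```python
from h import *
s=snap("side","s8",(250,130,400,290),4); p,M=pose(s);print(s["clock"],p,np.degrees(np.arctan2(M[1,2],M[0,2])),s["wrist_force"],s["ft_torque"],s["joint_pos"])
```

```text
12.35 [ 0.5184 -0.2272  0.1014] -24.46132268239234 [-1.0847 -5.6693 -2.511 ] [-1.5369  0.2568  0.0949] [-0.5539  0.3663 -0.2064  0.9972 -0.0019 -0.127 ]
```

View pics/s8.png

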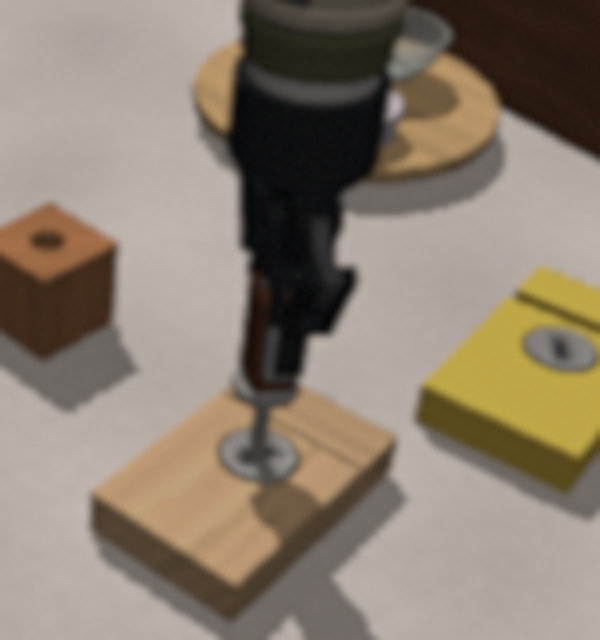

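>>> step_arm:
  targets:
    - [[2, 0, 0], [0, 0, 0], 2.0]
    - [[2, 0, 0], [0, 0, 0], 2.0]
    - [[2, 0, 0], [0, 0, 0], 2.0]
    - [[0, 0, 0], [0, 0, 0], 2.0]
    - [[0, 0, 0], [0, 0, 0], 2.0]
    - [[0, 0, 0], [0, 0, 0], 2.0]
    - [[0, 0, 0], [0, 0, 0], 2.0]
    - [[0, 0, 0], [0, 0, 0], 2.0]
    - [[0, 0, 0], [0, 0, 0], 2.0]
    - [[0, 0, 0], [0, 0, 0], 2.0]

```text
clock: 13.4
tcp_pos: [0.5183, -0.2273, 0.1014]
orientation: [0.682, 0.185, 0.682, -0.187]
wrist_force: [-1.6, -5.0, -2.5]
finger_gap: 0.0271
```

Run:
```python
from h import *
s=get_state(); p,M=pose(s);print(s["clock"],p,np.degrees(np.arctan2(M[1,2],M[0,2])),s["wrist_force"],s["ft_torque"],s["joint_pos"],s["tau"])
```

```text
13.4 [ 0.5183 -0.2273  0.1014] -30.466141586608398 [-1.5815 -5.0247 -2.4756] [-1.5263  0.3415  0.0809] [-0.554   0.3663 -0.2064  0.9973 -0.0021 -0.0222] [  2.9323 -49.2814  26.8916   0.9192   1.9226   0.0978]
```

>>> step_arm:
  targets:
    - [[2, 0, 0], [0, 0, 0], 2.0]
    - [[2, 0, 0], [0, 0, 0], 2.0]
    - [[1, 0, 0], [0, 0, 0], 2.0]
    - [[0, 0, 0], [0, 0, 0], 2.0]
    - [[0, 0, 0], [0, 0, 0], 2.0]
    - [[0, 0, 0], [0, 0, 0], 2.0]
    - [[0, 0, 0], [0, 0, 0], 2.0]
    - [[0, 0, 0], [0, 0, 0], 2.0]
    - [[0, 0, 0], [0, 0, 0], 2.0]
    - [[0, 0, 0], [0, 0, 0], 2.0]

```text
clock: 14.4
tcp_pos: [0.5182, -0.2273, 0.1014]
orientation: [0.674, 0.215, 0.673, -0.216]
wrist_force: [-1.8, -5.9, -1.4]
finger_gap: 0.0271
```

Run:
```python
from h import *
s=snap("side","s9",(250,130,400,290),4); p,M=pose(s);print(s["clock"],p,np.degrees(np.arctan2(M[1,2],M[0,2])),s["wrist_force"],s["ft_torque"],s["joint_pos"],s["tau"])
snap("scene","c9",(120,150,200,230),7)
s=snap("wrist","w9",(150,100,350,260),4)
```

```text
14.4 [ 0.5182 -0.2273  0.1014] -35.46754877165084 [-1.7731 -5.9363 -1.3807] [-1.5515  0.3645  0.0563] [-0.554   0.3663 -0.2065  0.9974 -0.0022  0.065 ] [  3.0067 -49.2384  26.9311   0.8562   1.979    0.1013]
```

View pics/s9.png

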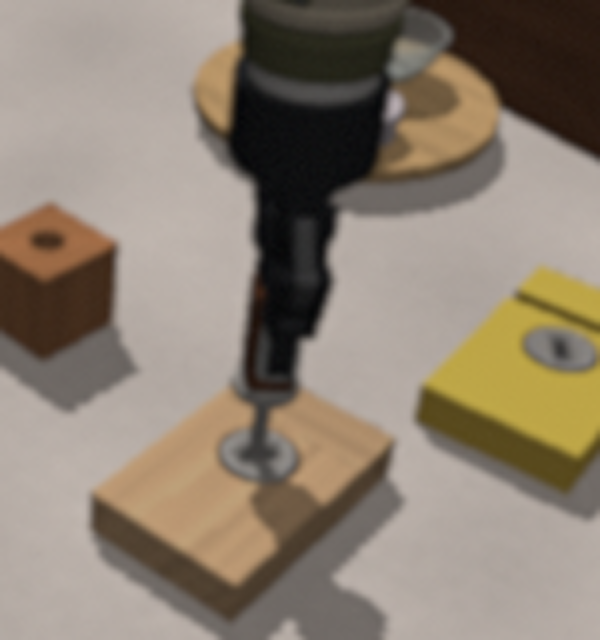

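View pics/c9.png

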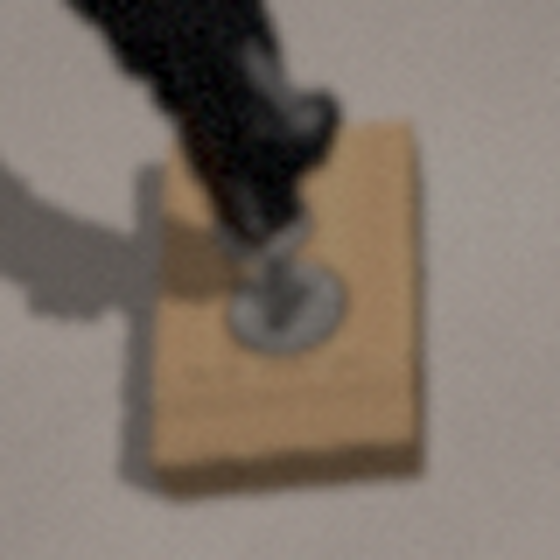

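View pics/w9.png

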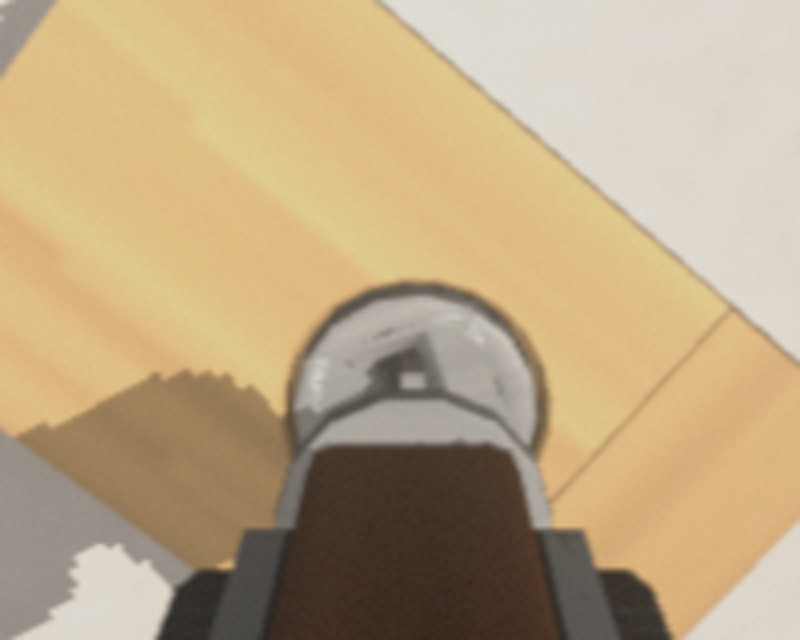

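>>> step_arm:
  targets:
    - [[2, 0, 0], [0, 0, 0], 2.0]
    - [[2, 0, 0], [0, 0, 0], 2.0]
    - [[0, 0, 0], [0, 0, 0], 2.0]
    - [[0, 0, 0], [0, 0, 0], 2.0]
    - [[0, 0, 0], [0, 0, 0], 2.0]
    - [[0, 0, 0], [0, 0, 0], 2.0]
    - [[0, 0, 0], [0, 0, 0], 2.0]
    - [[0, 0, 0], [0, 0, 0], 2.0]
    - [[0, 0, 0], [0, 0, 0], 2.0]
    - [[0, 0, 0], [0, 0, 0], 2.0]

```text
clock: 15.55
tcp_pos: [0.518, -0.2274, 0.1014]
orientation: [0.666, 0.238, 0.666, -0.24]
wrist_force: [-2.0, -5.3, -1.6]
finger_gap: 0.0272
```

Run:
```python
from h import *
s=get_state(); p,M=pose(s);print(s["clock"],p,np.degrees(np.arctan2(M[1,2],M[0,2])),s["wrist_force"],s["ft_torque"],s["joint_pos"],s["tau"])
```

```text
15.55 [ 0.518  -0.2274  0.1014] -39.44954945460062 [-2.0134 -5.35   -1.5553] [-1.6406  0.521   0.281 ] [-0.5541  0.3662 -0.2066  0.9975 -0.0026  0.1345] [  3.1295 -49.1544  27.0273   0.7157   2.1762   0.2538]
```

>>> step_arm:
  targets:
    - [[1, 0, 0], [0, 0, 0], 2.0]
    - [[1, 0, 0], [0, 0, 0], 2.0]
    - [[1, 0, 0], [0, 0, 0], 2.0]
    - [[0, 0, 0], [0, 0, 0], 2.0]
    - [[0, 0, 0], [0, 0, 0], 2.0]
    - [[0, 0, 0], [0, 0, 0], 2.0]
    - [[0, 0, 0], [0, 0, 0], 2.0]
    - [[0, 0, 0], [0, 0, 0], 2.0]
    - [[0, 0, 0], [0, 0, 0], 2.0]
    - [[0, 0, 0], [0, 0, 0], 2.0]

```text
clock: 16.55
tcp_pos: [0.518, -0.2274, 0.1014]
orientation: [0.659, 0.255, 0.659, -0.257]
wrist_force: [-3.8, -6.1, -2.2]
finger_gap: 0.0273
```

Run:
```python
from h import *
s=snap("wrist","w10",(150,100,350,260),4); p,M=pose(s);print(s["clock"],p,np.degrees(np.arctan2(M[1,2],M[0,2])),s["wrist_force"],s["ft_torque"],s["joint_pos"],s["tau"])
```

```text
16.55 [ 0.518  -0.2274  0.1014] -42.4296302417592 [-3.7818 -6.0882 -2.1791] [-1.7065  0.5775  0.4118] [-0.5541  0.3662 -0.2065  0.9976 -0.0029  0.1865] [  3.1264 -49.1376  27.0429   0.69     2.3029   0.4429]
```

View pics/w10.png

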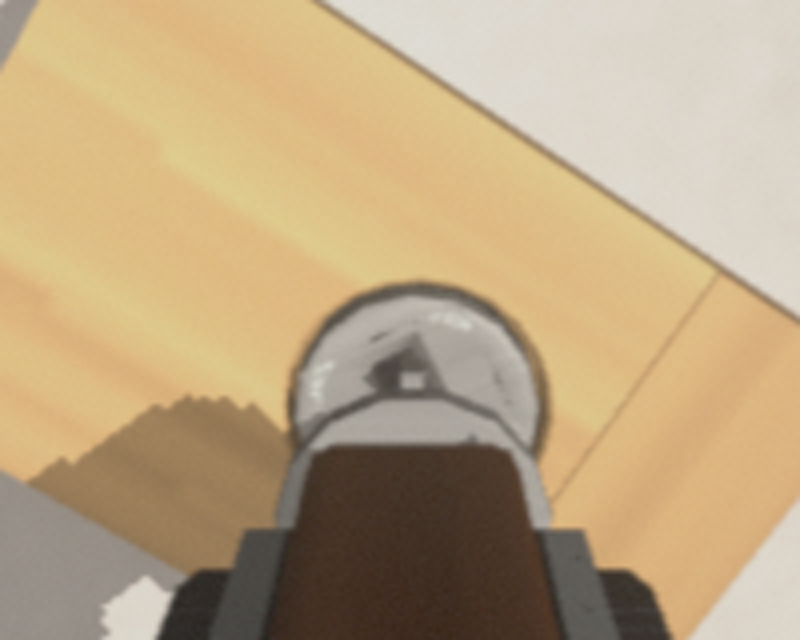

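>>> step_arm:
  targets:
    - [[-4, 0, 0], [0, 0, 0], 2.0]
    - [[-4, 0, 0], [0, 0, 0], 2.0]
    - [[-4, 0, 0], [0, 0, 0], 2.0]
    - [[0, 0, 0], [-0.5, 0, 0], 2.0]
    - [[0, 0, 0], [-1.0, 0, 0], 2.0]
    - [[0, 0, 0], [-2.0, 0, 0], 2.0]
    - [[0, 0, 0], [-3.0, 0, 0], 2.0]
    - [[0, 0, 0], [-3.0, 0, 0], 2.0]
    - [[0, 0, 0], [0, 0, 0], 2.0]
    - [[0, 0, 0], [0, 0, 0], 2.0]

```text
clock: 17.6
tcp_pos: [0.5191, -0.2256, 0.1975]
orientation: [0.683, 0.187, 0.681, -0.186]
wrist_force: [0.1, 0.7, -1.6]
finger_gap: 0.0268
```

Run:
```python
from h import *
s=snap("wrist","w11"); p,M=pose(s);print(s["clock"],p,np.degrees(np.arctan2(M[1,2],M[0,2])),s["wrist_force"],s["ft_torque"],s["joint_pos"])
snap("side","s11",(220,100,400,260),4)
print(M.T@(np.array([.506,-.0225,0])-p)*100)
```

```text
17.6 [ 0.5191 -0.2256  0.1975] -30.56264387428456 [ 0.1492  0.6802 -1.6319] [-0.0229 -0.0088 -0.0233] [-0.5527  0.3055 -0.0477  1.2158  0.0017 -0.0193]
[ 19.7594  16.7901 -11.4891]
```

View pics/w11.png

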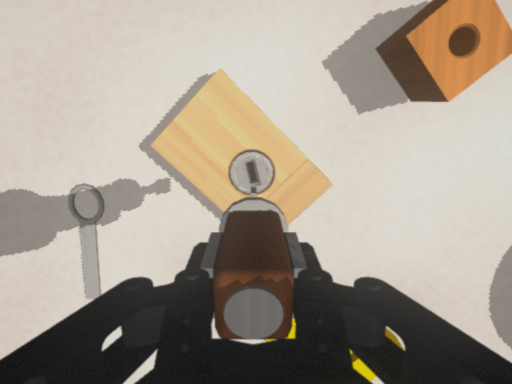

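View pics/s11.png

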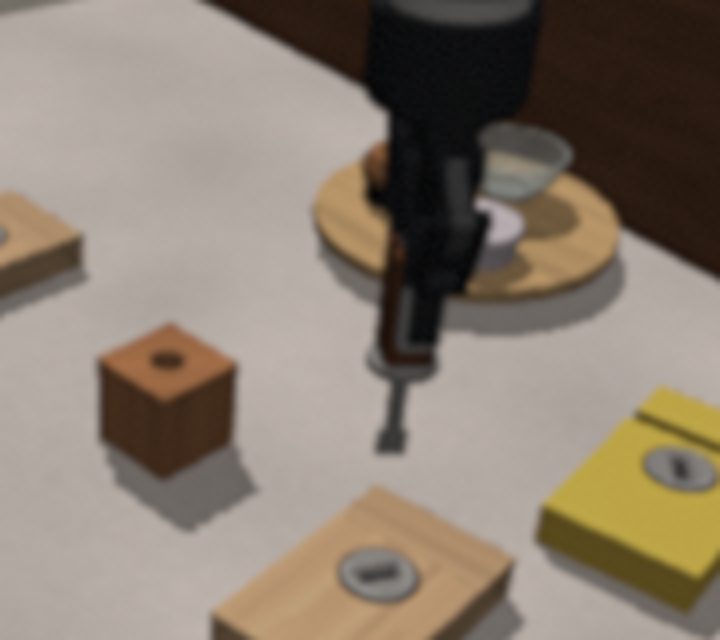

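>>> step_arm:
  targets:
    - [[0, 0, 0], [0, 3.36, -2.3], 2.0]
    - [[0, 0, 0], [0, 3.36, -2.3], 2.0]
    - [[0, 0, 0], [0, 3.36, -2.3], 2.0]
    - [[0, 0, 0], [0, 3.36, -2.3], 2.0]
    - [[0, 0, 0], [0, 3.35, -2.29], 2.0]
    - [[0, 0, 0], [0, 0, 0], 2.0]
    - [[0, 0, 0], [0, 0, 0], 2.0]
    - [[0, 0, 0], [0, 0, 0], 2.0]
    - [[0, 0, 0], [0, 0, 0], 2.0]
    - [[0, 0, 0], [0, 0, 0], 2.0]

```text
clock: 18.7
tcp_pos: [0.505, -0.0242, 0.196]
orientation: [0.682, 0.187, 0.682, -0.187]
wrist_force: [-1.0, -0.1, -1.7]
finger_gap: 0.0275
```

Run:
```python
from h import *
s=snap("wrist","w12"); p,M=pose(s);print(s["clock"],p,np.degrees(np.arctan2(M[1,2],M[0,2])))
print(M.T@(np.array([.506,-.0225,0])-p)*100)
im=cv2.imread("pics/w12_raw.png")
cv2.imwrite("pics/w12b.png",cv2.resize(im[130:230,190:320],None,fx=6,fy=6,interpolation=cv2.INTER_CUBIC))
snap("side","s12",(200,80,330,230),4)
```

```text
18.7 [ 0.505  -0.0242  0.196 ] -30.685222093814787
[19.6007  0.2023  0.009 ]
```

View pics/w12b.png

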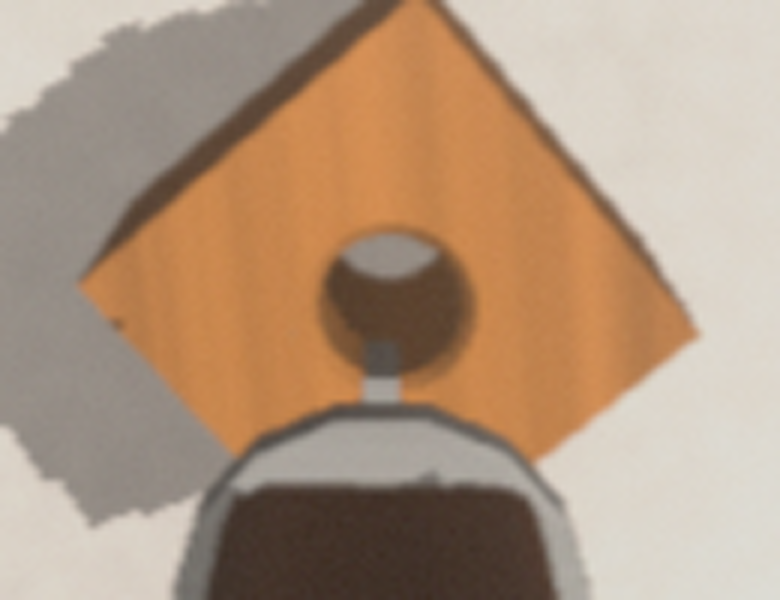

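View pics/s12.png

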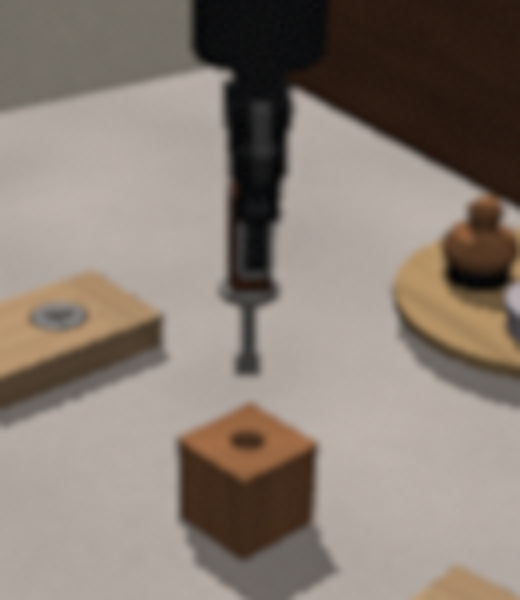

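>>> step_arm:
  targets:
    - [[0, 0, 0], [0, 0.2, 0], 2.0]
    - [[0, 0, 0], [2.0, 0, 0], 2.0]
    - [[0, 0, 0], [2.0, 0, 0], 2.0]
    - [[0, 0, 0], [2.0, 0, 0], 2.0]
    - [[0, 0, 0], [1.5, 0, 0], 2.0]
    - [[0, 0, 0], [1.5, 0, 0], 2.0]
    - [[0, 0, 0], [1.0, 0, 0], 2.0]
    - [[0, 0, 0], [0.5, 0, 0], 2.0]
    - [[0, 0, 0], [0.3, 0, 0], 2.0]
    - [[0, 0, 0], [0, 0, 0], 2.0]

```text
clock: 19.8
tcp_pos: [0.5061, -0.0215, 0.0884]
orientation: [0.682, 0.186, 0.682, -0.186]
wrist_force: [-0.8, 0.2, -1.5]
finger_gap: 0.0269
```

Run:
```python
from h import *
s=snap("side","s13",(200,80,330,230),4); p,M=pose(s);print(s["clock"],p,s["wrist_force"],s["ft_torque"],s["finger_gap"])
```

```text
19.8 [ 0.5061 -0.0215  0.0884] [-0.8071  0.1972 -1.4795] [-0.0498  0.0131  0.0108] 0.026885090053009722
```

View pics/s13.png

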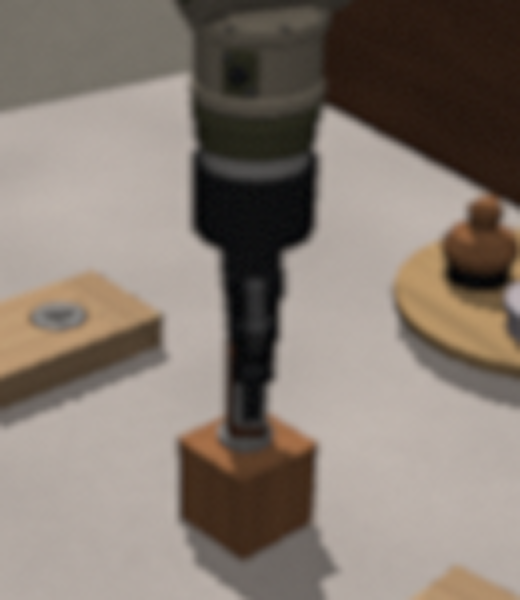

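>>> step_arm:
  targets:
    - [[0, 0, 0], [0.1, 0, 0], 2.0]
    - [[0, 0, 0], [0.05, 0, 0], 2.0]
    - [[0, 0, 0], [0, 0, 0], 2.0]
    - [[0, 0, 0], [0, 0, 0], 3.2]
    - [[0, 0, 0], [0, 0, 0], 3.6]
    - [[0, 0, 0], [0, 0, 0], 5.0]
    - [[0, 0, 0], [0, 0, 0], 8.0]
    - [[0, 0, 0], [0, 0, 0], 8.0]
    - [[0, 0, 0], [0, 0, 0], 8.0]
    - [[0, 0, 0], [0, 0, 0], 8.0]
  force: 20

```text
clock: 20.85
tcp_pos: [0.506, -0.0214, 0.0868]
orientation: [0.682, 0.186, 0.682, -0.186]
wrist_force: [0.8, -0.4, -0.5]
finger_gap: 0.0798
```

Run:
```python
from h import *
s=snap("wrist","w14"); p,M=pose(s);print(s["clock"],p,s["wrist_force"],s["finger_gap"])
```

```text
20.85 [ 0.506  -0.0214  0.0868] [ 0.765  -0.3872 -0.5347] 0.07977683089553617
```

View pics/w14.png

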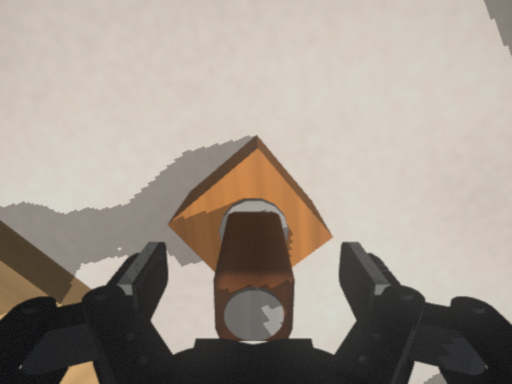

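Fingers are clear on both sides of the handle. I'll retreat straight up, then check everything.

>>> step_arm:
  targets:
    - [[0, 0, 0], [-1.0, 0, 0], 8.0]
    - [[0, 0, 0], [-2.0, 0, 0], 8.0]
    - [[0, 0, 0], [-3.0, 0, 0], 8.0]
    - [[0, 0, 0], [-3.5, 0, 0], 8.0]
    - [[0, 0, 0], [-3.5, 0, 0], 8.0]
    - [[0, 0, 0], [-3.0, 0, 0], 8.0]
    - [[0, 0, 0], [0, 0, 4.0], 8.0]
    - [[0, 0, 0], [0, 0, 4.0], 8.0]
    - [[0, 0, 0], [0, 0, 0], 8.0]
    - [[0, 0, 0], [0, 0, 0], 8.0]

```text
clock: 21.9
tcp_pos: [0.5748, -0.0625, 0.2465]
orientation: [0.682, 0.187, 0.682, -0.187]
wrist_force: [-0.7, 0.3, 0.6]
finger_gap: 0.0801
```

Run:
```python
from h import *
s=snap("wrist","w15"); p,M=pose(s);print(s["clock"],p,s["wrist_force"])
snap("side","s15",(150,110,400,290),3); snap("scene","c15",(100,110,370,300),2.8)
```

```text
21.9 [ 0.5748 -0.0625  0.2465] [-0.7135  0.3415  0.5536]
```

View pics/w15.png

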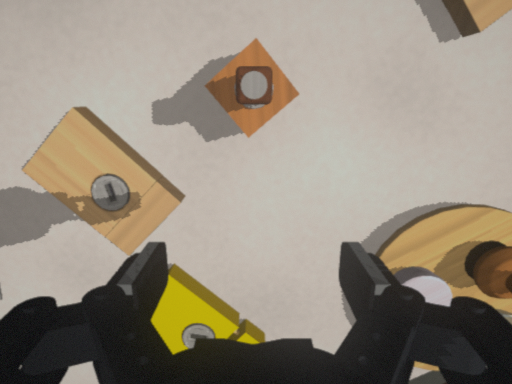

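View pics/s15.png

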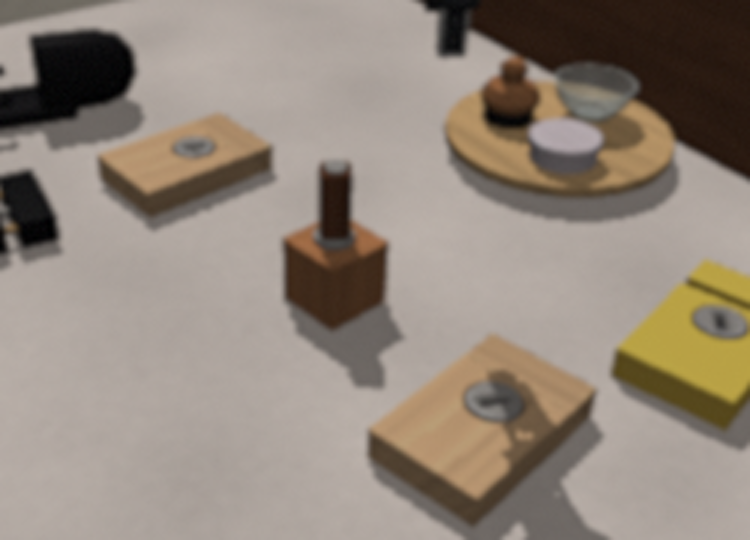

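View pics/c15.png

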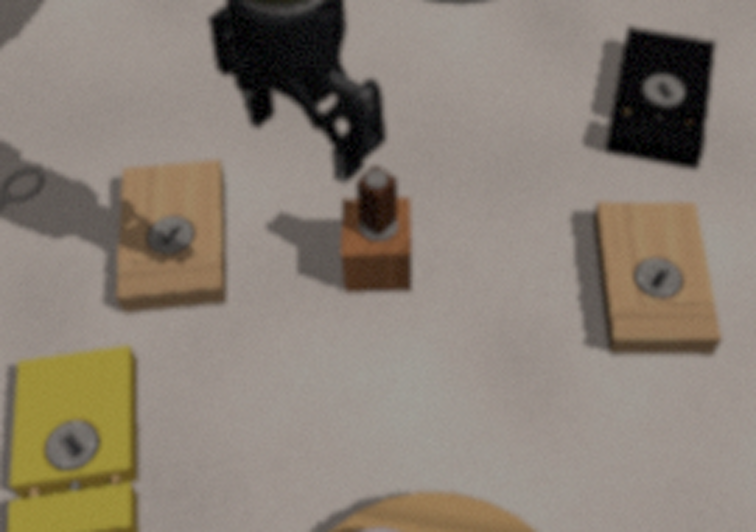

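Run:
```python
from h import *
a=cv2.imread("pics/w11_raw.png")[60:230,135:340]; b=cv2.imread("pics/w4_raw.png")[150:310,400:512]
cv2.imwrite("pics/cmpA.png",cv2.resize(a,None,fx=3.8,fy=3.5,interpolation=cv2.INTER_CUBIC) if 0 else cv2.resize(a,None,fx=3.5,fy=3.5,interpolation=cv2.INTER_CUBIC))
cv2.imwrite("pics/cmpB.png",cv2.resize(b,None,fx=3.7,fy=3.7,interpolation=cv2.INTER_CUBIC))
```

```text
(no output)
```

View pics/cmpA.png

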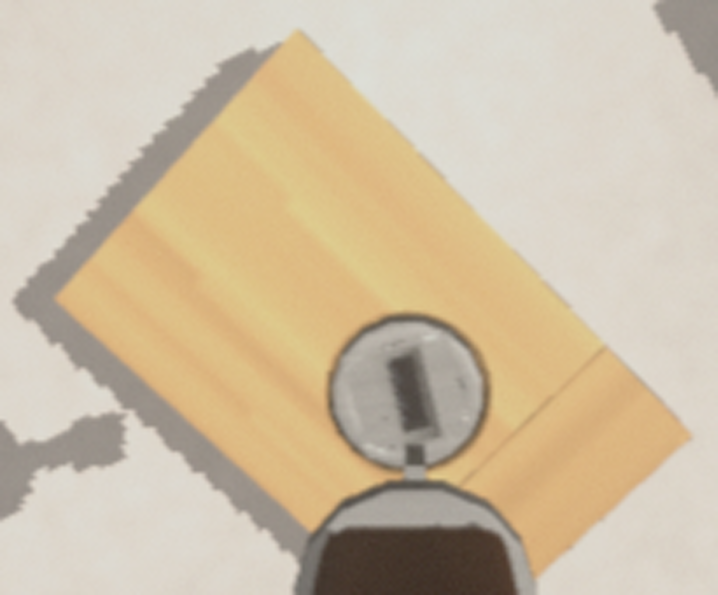

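View pics/cmpB.png

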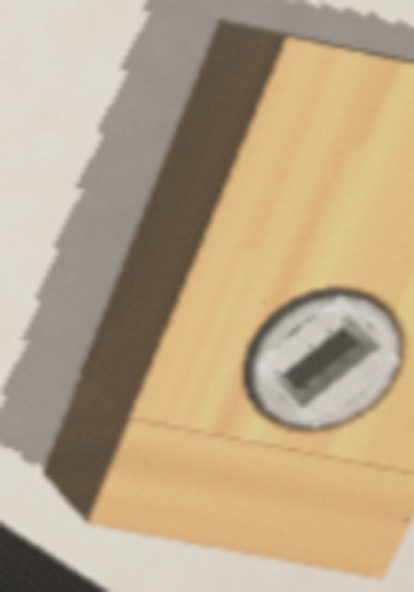

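Run:
```python
from h import *
m=camera_model("wrist"); T=m["T_tool_cam"]
def tr(uv,x):
    d=T[:3,:3]@np.array([(uv[0]-m["cx"])/m["fx"],(uv[1]-m["cy"])/m["fy"],1]); return T[:3,3]+d*(x-T[0,3])/d[0]
def ang(p,q,h,off,k,H):
    P,Q=[tr((a[0]/k+off[0],a[1]/k+off[1]),H-h) for a in(p,q)]; d=Q-P; return np.degrees(np.arctan2(d[1],d[2]))%180  # y over z; world angle = psi+this
A=((135,60),3.5,.1975); B=((400,150),3.7,.2057)
print("A slot",ang((402,353),(422,432),.021,*A)-30.56,"seam",ang((605,348),(465,480),.030,*A)-30.56,"edge",ang((300,30),(605,348),.03,*A)-30.56)
print("B slot",ang((290,392),(362,335),.021,*B)+19.22,"seam",ang((130,420),(414,472),.030,*B)+19.22,"edge",ang((285,38),(130,418),.03,*B)+19.22)
```

```text
A slot -16.64070148285062 seam 104.49202568567327 edge 14.391232543107446
B slot 156.06057642407518 seam 98.08016290153425 edge 187.7585965921888
```

```bash
python3 -c "
from workcell import *
print(hand_in())"
```

```text
the job is handed in; nothing more can be done
None
```

The gaping joint is now drawn fully home and the screwdriver is back in its block. I handed the job in at about 22 s of the 54 s allowed.

**Turning the cam:** I put the blade in the slot and turned it clockwise until it hit the hard stop. The twisting torque held at about 0.1 N m, then rose to 0.44 N m over the last few degrees. I backed off 12° inside the blade's play before lifting out, so the cam stayed where it was.

**Last checks:**
- **Joint closed:** the wrist and side pictures show no gap, only a hairline seam.
- **Slot angle:** the slot stands at −31.0° to its panel's edge, against −31.7° on the tight joint. That match was measured after the blade was lifted out.
- **Screwdriver:** it stands upright in the block with its guard on the top. The fingers are clear of everything.
- **Tight joint and look-alikes:** the arm never touched the tight joint, the yellow joint or the black one. The tight joint's rail still shows closed in the final pictures.

No check failed. The wrist camera's calibration moved by about 1.5 mm between readings, so I lined the blade up with the slot and the hole directly in the pictures. A sideways force of about 6 N built up while turning, far below the limits.

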